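# Nest the washed dye pots

### The job

Put the washed dye pots away in two nests. First stand the wide round pot centred on the round cork coaster, nest the middle round pot in it, then the narrow round pot in that; then stand the wide square pot centred on the square tile and nest the narrow square pot in it. Every pot stands upright, right way up, fully down on the floor of the one that holds it, and the jar, spool and squeeze bottle on the table stay where they are.

Things in the scene. Friction and masses are not known exactly. Their poses are not given: they have to be found in the camera images.
- round_large_mid (a point): open-topped plain white plastic round pot, 68 mm outside diameter at the rim tapering to 62 mm at the foot, 44 mm tall (the widest and lowest of the three round pots), floor 4 mm thick, walls 3 mm. This point: on its axis, half-way up (22 mm above its underside); z up
- round_medium_mid (a point): open-topped plain white plastic round pot, 54 mm outside diameter at the rim tapering to 48 mm at the foot, 80 mm tall (the middle one of the three round pots), floor 4 mm thick, walls 3 mm. This point: on its axis, half-way up (40 mm above its underside); z up
- round_small_mid (a point): open-topped plain white plastic round pot, 40 mm outside diameter at the rim tapering to 34 mm at the foot, 114 mm tall (the narrowest and tallest of the three round pots), floor 4 mm thick, walls 3 mm. This point: on its axis, half-way up (57 mm above its underside); z up
- square_large_mid (a point): open-topped plain white plastic square pot, 66 x 66 mm outside with straight upright sides, 44 mm tall (the wider, lower square pot), floor 3 mm thick, walls 3 mm. This point: on its axis, half-way up (22 mm above its underside); z up, x and y square to its sides
- square_small_mid (a point): open-topped plain white plastic square pot, 50 x 50 mm outside with straight upright sides, 80 mm tall (the narrower, taller square pot), floor 3 mm thick, walls 3 mm. This point: on its axis, half-way up (40 mm above its underside); z up, x and y square to its sides
- coaster: round cork coaster with a thin black rim, 96 mm diameter, 5 mm thick, fixed flat on the table; origin at the centre of its underside, z up
- tile: square terracotta tile, 100 x 100 mm, 6 mm thick, fixed flat on the table; origin at the centre of its underside, z up, x and y square to its sides
- dye_jar_mid (a point): bystander, leave alone: small amber jar with a black lid, 40 mm diameter, 55 mm tall, loose; this point is half-way up
- spool_mid (a point): bystander, leave alone: empty wooden thread spool standing upright, 32 mm diameter, 42 mm tall, loose; this point is half-way up
- squeeze_bottle_mid (a point): bystander, leave alone: grey squeeze bottle with a white cap, 46 mm diameter, 130 mm tall, loose; this point is half-way up
Mind the look-alikes: they are no part of the job. Leave any green or turquoise look-alike of the part that bears square_small_mid alone.

How it is judged:
On the way, in this order (a step that is already met when the one before it is completed fails the run):
1. the wide round pot stands on the cork coaster (horizontal distance between round_large_mid and coaster below 0.015 m and z of round_large_mid in the frame of coaster between 0.023 and 0.031 m and angle between round_large_mid's own z axis and vertical below 0.1 rad), for 0.2 s.
2. the middle round pot is nested in the wide round pot (all of step 1 and horizontal distance between round_medium_mid and round_large_mid below 0.008 m and z of round_medium_mid in the frame of round_large_mid between 0.018 and 0.026 m and angle between round_medium_mid's own z axis and vertical below 0.1 rad), for 0.2 s.
3. the narrow round pot is nested in the middle round pot (all of step 2 and horizontal distance between round_small_mid and round_medium_mid below 0.008 m and z of round_small_mid in the frame of round_medium_mid between 0.017 and 0.025 m and angle between round_small_mid's own z axis and vertical below 0.1 rad), for 0.2 s.
4. the wide square pot stands on the tile (horizontal distance between square_large_mid and tile below 0.015 m and z of square_large_mid in the frame of tile between 0.024 and 0.032 m and angle between square_large_mid's own z axis and vertical below 0.1 rad), for 0.2 s.
5. the narrow square pot is nested in the wide square pot (all of step 4 and horizontal distance between square_small_mid and square_large_mid below 0.008 m and z of square_small_mid in the frame of square_large_mid between 0.017 and 0.025 m and angle between square_small_mid's own z axis and vertical below 0.1 rad), for 0.2 s.
At the end, for the whole second after the job is handed in: The wide round pot stands on the coaster and the wide square pot on the tile, each within 15 mm of its centre; each nested pot is fully down in its holder (height within 4 mm, centre within 8 mm); all are upright within 0.1 rad, released and at rest (all of step 3 and all of step 5 and linear speed of each of round_large, round_medium, round_small, square_large, square_small below 0.02 m/s); the robot touches nothing.
It fails at once if the dye jar is pushed more than 30 mm or knocked over (distance of dye_jar_mid from where it was at the start of the episode above 0.03 m or angle between dye_jar_mid's own z axis and vertical above 0.5 rad).
It fails at once if the spool is pushed more than 30 mm or knocked over (distance of spool_mid from where it was at the start of the episode above 0.03 m or angle between spool_mid's own z axis and vertical above 0.5 rad).
It fails at once if the squeeze bottle is pushed more than 30 mm or knocked over (distance of squeeze_bottle_mid from where it was at the start of the episode above 0.03 m or angle between squeeze_bottle_mid's own z axis and vertical above 0.5 rad).
It also fails if it takes over 128 s, if anything falls off the work surface, if the arm or the gripper's body presses on something with over 40 N, if the wrist force passes 120 N, or if a joint passes its speed limit or range.

### The arm

A 6-joint arm with a two-finger parallel gripper is mounted at the origin on the work surface. World frame = base frame: x ahead of the robot, y to its left, z up, the work surface at z = 0. Lengths are in m, angles in rad, forces in N, time in s.
With the tool pointing down it reaches from about 0.375 to 0.975 m from the base axis. Payload 3.8 kg.
Tool frame: the origin (TCP) lies where the fingers leave the gripper's body, on its centre line; the fingertips stand 73 mm ahead of it and the grasp point (between the pads) lies 54 mm ahead of it; z points along the fingers, y is the line along which they close (so a half turn about z gives the same grasp; the last joint's range is limited). The gripper opens to 85 mm and grips with 20 to 120 N. Pads are 22 mm wide; open, the fingers measure 114 mm over their backs; the gripper's body (76 mm by 85 mm) begins 54 mm behind the grasp point. The pads swing forward as they close: fully open they stand 13 mm farther back than shut.
Start: joints at [-1.242, 0.264, 1.604, -0, 1.274, -0.037], TCP at [0.241, -0.63, 0.304] pointing down, gripper open.
Joint ranges: [-2.63, 2.63], [-0.94, 2.18], [0.31, 2.57], [-1.31, 4.45], [0, 2.66], [-2.55, 2.55]. Speed limits (rad/s): [2.57, 2.57, 3.14, 3.14, 3.14, 3.14].

### API

Orientations are given as a rotation vector (axis times angle).
In Python, from workcell import read_state, viewer, bot gives the robot as it stands.
- The arm moves only by the tool jog_arm, never from a script. Its argument "increments" is a list that holds one entry, the list of rows, each a list of 7 numbers: the shift along the tool's x, y, z in units of 30 mm (1.0 is 30 mm), then the turn, a rotation vector about the tool's x, y, z in units of 6 degrees (1.0 is 6 degrees), then the opening, from -1 (shut) to 1 (fully open). A call has exactly 5 rows; each row shifts and turns the commanded pose from where the row before left it, along the tool's axes as they then stand; what a row does not reach is not made up. A row lasts 1/12 s, in which the tool goes at most 41.7 mm and 7.16 degrees, less where a joint would pass 70% of its speed; a pose out of reach is approached as far as the arm can. A call is refused whole if a number of a shift passes 1 or a number of a turn 1, either way. A call with a gripper value outside its range is refused whole. The fingers move at their own pace and stop on an object; "force" is the grip in N (left out, the last holds). Time passes only in rows, so rows that do not move let the fingers close, or fill a call up. It gives the time, the measured TCP pose, the force, the opening and the grip force at its end, in the units of the state.
- read_state(): the state, without advancing time (a new reading comes with each control period).
- viewer.read_camera(name): name is "scene" or "top"; returns (picture, depth): 384x512x3 uint8, blue, green, red; 384x512 float32, m along the optical axis (not along the pixel's ray), 0 where there is no reading.
- viewer.camera_params(name): a dict with "fx", "fy", "cx", "cy" (pixels), "R" (3x3) and "t" (3): a world point X has camera coordinates R X + t. Camera axes: x right, y down, z forward; pixel columns grow to the right and rows downward; lengths in m; the calibration is good to about 2 mm. A picture is of the moment at which its call begins. camera_params takes no time and is no camera call.
- bot.finish_job(): hands the job in; it is judged then, once.
The state is a dict: "time": time; "q": joint angles; "joint_vel": joint speeds; "joint_torque": joint torques, N m; "tool_pos": TCP position; "tcp_rot": TCP orientation; "wrist_force": force on the tool from outside, world axes, zero at the start; "torque": the same for the moment, N m; "width": opening from 0.0 (shut) to 1.0 (fully open); "grip_force": force on a finger pad.
Only numpy, scipy, OpenCV 4.12 (cv2) and the standard library are available. Lean on these libraries where they do the work, as an engineer would, in place of code of your own. Each camera call takes 0.05 s, during which the arm holds its last target. There are 200 camera calls.

## Working session

There is one attempt and no reset: what is moved stays moved. The work goes in short steps, Python scripts to look and compute and a tool call to move; the robot and the scene stay as the last step left them, time stands still between calls to the robot, and variables do not carry over. Pictures are saved under pics/ and viewed, at most 14 in all, crops included, and the job is handed in when it is done.

Besides the shell and the picture viewer there is one more tool, called after "Request:" as name([rows], argument=value, ...), one row to a line, values as JSON. jog_arm: Moves the arm, as the interface text tells. Its arguments: {"type":"object","properties":{"increments":{"type":"array","items":{"type":"array","items":{"type":"array","items":{"type":"number"}}}},"force":{"type":"number"}},"required":["increments"]}

```bash
ls; mkdir -p pics
python3 - <<'E'
from workcell import read_state, viewer, bot
import cv2,numpy as np
print(read_state())
for n in("scene","top"):
    im,d=viewer.read_camera(n); cv2.imwrite(f"pics/{n}0.png",im); np.savez(f"{n}0.npz",im=im,d=d); print(n,viewer.camera_params(n))
E
```

```text
pics
{'time': 0.0, 'q': array([-1.24188156e+00,  2.64762777e-01,  1.60539103e+00,  1.27860862e-05,
        1.27370688e+00, -3.69194794e-02]), 'joint_vel': array([-0.00073671, -0.0002113 , -0.00017007, -0.00044879, -0.00037396,
        0.00014152]), 'joint_torque': array([-1.85608384e-03, -5.15124500e+01, -3.67314649e+01, -3.65764836e-04,
        1.30860167e-02, -1.58274776e-05]), 'tool_pos': array([ 0.24126914, -0.62978945,  0.30254617]), 'tcp_rot': array([-3.08697509e+00, -5.71037646e-01,  4.98936762e-04]), 'wrist_force': array([0.24814156, 1.2483716 , 0.15023706]), 'torque': array([-0.01517328,  0.05208799,  0.00933815]), 'grip_force': 0.0, 'width': 1.000578987915105}
scene {'fx': 476.19053683533247, 'fy': 476.19053683533247, 'cx': 245.75862677015965, 'cy': 188.46919968544424, 'R': array([[ 0.07520673,  0.99695102, -0.02079918],
       [ 0.64238355, -0.06439168, -0.76367341],
       [-0.76268428,  0.04407233, -0.64526763]]), 't': array([-0.0419128 , -0.27454584,  1.66506249])}
top {'fx': 391.48274133810366, 'fy': 391.48274133810366, 'cx': 256.8777663852976, 'cy': 197.6487608574497, 'R': array([[ 2.18683988e-03, -9.99997582e-01, -2.30008738e-04],
       [-9.88627667e-01, -2.12738938e-03, -1.50368917e-01],
       [ 1.50368064e-01,  5.56225745e-04, -9.88629929e-01]]), 't': array([-0.0155294 ,  0.55701901,  1.09444224])}
```

View pics/top0.png

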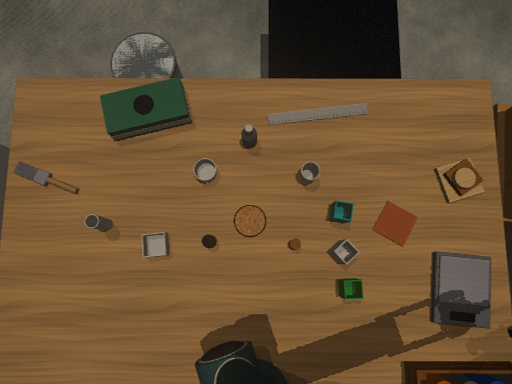

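View pics/scene0.png

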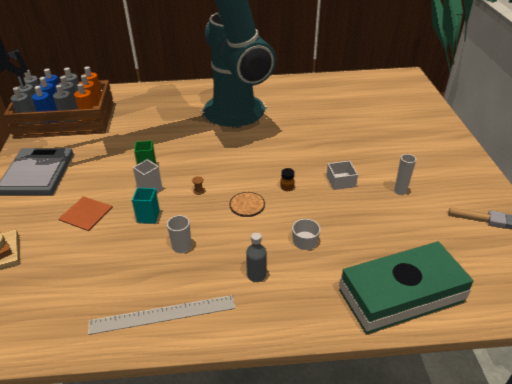

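```bash
cat > h.py <<'E'
import numpy as np,cv2
from workcell import read_state, viewer, bot
def world(name,d,vu):
    p=viewer.camera_params(name); v,u=vu[:,0],vu[:,1]; z=d[v,u]
    c=np.stack([(u-p['cx'])*z/p['fx'],(v-p['cy'])*z/p['fy'],z],1)
    return (c-p['t'])@p['R'], z>0
def cast(name,u,v,h):
    p=viewer.camera_params(name); r=np.stack([(u-p['cx'])/p['fx'],(v-p['cy'])/p['fy'],np.ones(len(u))],1)@p['R']
    o=-p['t']@p['R']; return (o+r*((h-o[2])/r[:,2])[:,None])[:,:2]
def top_pts(im,d,u,v,H,w=32,lo=-.012,name="top"):
    """points near height H around pixel (u,v), cast on the plane z=H (in mm)"""
    g=np.array([(b,a) for b in range(max(v-w,0),min(v+w,384)) for a in range(u-w,u+w)])
    X,ok=world(name,d,g); m=ok&(X[:,2]>H+lo)&(X[:,2]<H+.012)
    mask=np.zeros(d.shape,np.uint8); mask[g[m,0],g[m,1]]=1
    n,l,s,c=cv2.connectedComponentsWithStats(mask); k=1+np.argmax(s[1:,4]) 
    b,a=np.where(l==k)
    return (cast(name,a,b,H)*1000).astype(np.float32), np.median(X[m,2])
def measure(im,d,u,v,H,w=32,lo=-.012):
    P,z=top_pts(im,d,u,v,H,w,lo)
    c,r=cv2.minEnclosingCircle(P); b=cv2.minAreaRect(P)
    return dict(circ=np.round(c,1),r=round(r,1),rect=[np.round(x,1) for x in b],n=len(P),z=round(float(z),4))
E
python3 - <<'E'
from h import *
f=np.load('top0.npz');im,d=f['im'],f['d']
for n,u,v,H,w in [("RL",205,171,.044,18),("RM",309,174,.080,20),("RS",92,221,.114,20),("SL",154,245,.044,20),("SS",345,252,.080,20),("turq",341,212,.08,18),("green",351,289,.08,18),("jar",209,241,.055,14),("spool",294,244,.042,14),("bottle",249,134,.13,20)]:
    print(n,measure(im,d,u,v,H,w))
hsv=cv2.cvtColor(im,cv2.COLOR_BGR2HSV)
for n,u,v,w,h in [("coaster",250,221,22,.005),("tile",395,223,28,.006)]:
    print(n,im[v,u],hsv[v,u],hsv[v,u-w],cast("top",np.array([u]),np.array([v]),h))
x=hsv[195:252,367:425]; m=((x[...,0]<9)&(x[...,1]>140)).astype(np.uint8); b,a=np.where(m)
P=(cast("top",a+367,b+195,.006)*1000).astype(np.float32); print("tile",cv2.minAreaRect(P),len(P))
X,ok=world("top",d,np.array([(221,250),(223,395),(300,200)])); print(X)
g=cv2.cvtColor(im,cv2.COLOR_BGR2GRAY)[195:247,224:276]; m=(g<55).astype(np.uint8)
n,l,s,c=cv2.connectedComponentsWithStats(m); print(s)
b,a=np.where(m); P=(cast("top",a+224,b+195,.005)*1000).astype(np.float32);print("coaster dark",cv2.minEnclosingCircle(P),len(P))
E
```

```text
RL {'circ': array([640.9, 140.6]), 'r': 34.5, 'rect': [array([641.5, 140.9]), array([66.3, 64.6]), np.float64(1.0)], 'n': 107, 'z': 0.0421}
RM {'circ': array([ 628.9, -164. ]), 'r': 27.4, 'rect': [array([ 628.1, -164.8]), array([51.1, 52.4]), np.float64(89.2)], 'n': 86, 'z': 0.0791}
RS {'circ': array([481.3, 431.1]), 'r': 21.2, 'rect': [array([481.6, 431. ]), array([37.8, 40.9]), np.float64(0.1)], 'n': 90, 'z': 0.1111}
SL {'circ': array([422.7, 279.9]), 'r': 46.4, 'rect': [array([422.1, 280.1]), array([66.1, 68.5]), np.float64(5.8)], 'n': 151, 'z': 0.0424}
SS {'circ': array([ 402.6, -258.2]), 'r': 34.4, 'rect': [array([ 403.1, -258.5]), array([51.8, 51.6]), np.float64(41.7)], 'n': 128, 'z': 0.0786}
turq {'circ': array([ 517. , -253.5]), 'r': 35.8, 'rect': [array([ 516.6, -253.5]), array([52.5, 51.5]), np.float64(80.4)], 'n': 124, 'z': 0.0794}
green {'circ': array([ 301.6, -272.5]), 'r': 35.4, 'rect': [array([ 301.9, -273.6]), array([50.5, 52.9]), np.float64(2.7)], 'n': 128, 'z': 0.0789}
jar {'circ': array([433.1, 124.9]), 'r': 18.6, 'rect': [array([432.8, 125.4]), array([35.6, 33.7])
[... 408 characters left out ...]

tile [ 28  61 123] [ 10 197 123] [ 16 147 127] [[ 0.48734283 -0.42428389]]
tile ((0.0, 0.0), (0.0, 0.0), 0.0) 0
[[ 0.49246902  0.00599178  0.0048033 ]
 [ 0.48681857 -0.42216324  0.01200844]
 [ 0.26296231  0.15012063 -0.00214254]]
[[   0    0   52   52 2632]
 [  13   11    9    6    9]
 [  23   10    3    1    3]
 [  27   10    9    4    9]
 [  37   15    2    2    2]
 [  12   18    1    1    1]
 [  40   19    1    1    1]
 [  11   20    1    1    1]
 [  41   22    1    6    6]
 [  10   24    1    5    5]
 [  41   29    1    1    1]
 [  11   30    1    1    1]
 [  13   31   28   11   32]
 [  12   33    1    1    1]]
coaster dark ((493.9480895996094, 7.597829818725586), 47.752010345458984) 72
```

Request:
jog_arm([
  [[0, -1, 0, 0, 0, 1, 1], [0, -1, 0, 0, 0, 1, 1], [0, -1, 0, 0, 0, 1, 1], [0, -1, 0, 0, 0, 0.49, 1], [0, -1, 0, 0, 0, 0, 1]],
], force=30)

```text
time: 0.52
tool_pos: [0.216, -0.4821, 0.303]
tcp_rot: [-3.14, 0.005, 0.001]
wrist_force: [0.3, 0.4, 0.7]
width: 1.003
grip_force: 0.0
```

Request:
jog_arm([
  [[0.65, -1, 0, 0, 0, 0, 1], [0.65, -1, 0, 0, 0, 0, 1], [0.65, -1, 0, 0, 0, 0, 1], [0.65, -1, 0, 0, 0, 0, 1], [0.65, -1, 0, 0, 0, 0, 1]],
])

```text
time: 0.93
tool_pos: [0.3144, -0.332, 0.3035]
tcp_rot: [-3.141, 0.001, 0.0]
wrist_force: [0.3, -0.1, -0.6]
width: 0.999
grip_force: 0.0
```

Request:
jog_arm([
  [[0.65, -1, 0, 0, 0, 0, 1], [0.65, -1, 0, 0, 0, 0, 1], [0.65, -1, 0, 0, 0, 0, 1], [0.65, -1, 0, 0, 0, 0, 1], [0.65, -1, 0, 0, 0, 0, 1]],
])

```text
time: 1.35
tool_pos: [0.4119, -0.1819, 0.3036]
tcp_rot: [-3.142, -0.0, 0.0]
wrist_force: [0.4, -0.3, -0.6]
width: 1.001
grip_force: 0.0
```

Request:
jog_arm([
  [[0.65, -1, 0, 0, 0, 0, 1], [0.65, -1, 0, 0, 0, 0, 1], [0.65, -1, 0, 0, 0, 0, 1], [0.65, -1, 0, 0, 0, 0, 1], [0.65, -1, 0, 0, 0, 0, 1]],
])

```text
time: 1.77
tool_pos: [0.5094, -0.0318, 0.3035]
tcp_rot: [3.142, 0.001, -0.001]
wrist_force: [0.5, -0.6, 0.1]
width: 0.998
grip_force: 0.0
```

```bash
cat >> h.py <<'E'
from scipy.spatial.transform import Rotation as Ro
def go(x,y,z=None,yaw=None):
    """units to reach TCP x,y,z (mm), yaw (deg); shift given in the present tool frame"""
    s=read_state(); R=Ro.from_rotvec(s['tcp_rot']).as_matrix(); p=s['tool_pos']*1000
    d=np.array([x,y,p[2] if z is None else z])-p
    w=np.degrees(np.arctan2(R[1,0],R[0,0]))
    print("pos",p.round(1),"yaw",w.round(2),"tilt",np.degrees(np.arccos(-R[2,2])).round(2),"units",(R.T@d/30).round(2),"turn",None if yaw is None else round(-(yaw-w)/6,2),"t",s['time'],"w",s['width'],s['grip_force'])
E
python3 - <<'E'
from h import *
go(641,140.7,83,0)
f=np.load('top0.npz');im=f['im']
hsv=cv2.cvtColor(im,cv2.COLOR_BGR2HSV)
x=hsv[195:252,367:425]; m=((x[...,0]<13)&(x[...,1]>175)).astype(np.uint8); b,a=np.where(m)
P=(cast("top",a+367,b+195,.006)*1000).astype(np.float32); print("tile",cv2.minAreaRect(P),len(P))
E
```

```text
pos [509.4 -31.8 303.5] yaw 0.04 tilt 0.03 units [ 4.39 -5.75  7.35] turn 0.01 t 1.7667 w 0.9983595864924302 0.0
tile ((487.155029296875, -423.81573486328125), (99.73612976074219, 99.92630767822266), 60.109432220458984) 1121
```

Request:
jog_arm([
  [[0.73, -0.96, 0, 0, 0, 0, 1], [0.73, -0.96, 0, 0, 0, 0, 1], [0.73, -0.96, 0, 0, 0, 0, 1], [0.73, -0.96, 0, 0, 0, 0, 1], [0.73, -0.96, 0, 0, 0, 0, 1]],
])

```text
time: 2.18
tool_pos: [0.619, 0.112, 0.3032]
tcp_rot: [3.141, 0.001, -0.002]
wrist_force: [-0.7, -0.7, 0.7]
width: 0.997
grip_force: 0.0
```

Request:
jog_arm([
  [[0.73, -0.96, 0, 0, 0, 0, 1], [0, 0, 1, 0, 0, 0, 1], [0, 0, 1, 0, 0, 0, 1], [0, 0, 1, 0, 0, 0, 1], [0, 0, 1, 0, 0, 0, 1]],
])

```text
time: 2.6
tool_pos: [0.6401, 0.1396, 0.1821]
tcp_rot: [3.141, 0.002, -0.001]
wrist_force: [-0.3, -0.1, -0.1]
width: 1.0
grip_force: 0.0
```

Run:
```python
from h import *
go(641,140.7,83,0)
for n in ("scene","top"):
    im,d=viewer.read_camera(n)
    c=im[190:270,260:360] if n=="scene" else im[130:210,160:260]
    cv2.imwrite(f"pics/rl_{n}.png",cv2.resize(c,None,fx=5,fy=5))
```

```text
pos [640.1 139.6 182.1] yaw 0.06 tilt 0.04 units [ 0.03 -0.04  3.3 ] turn 0.01 t 2.6 w 1.0004271664628814 0.0
```

View pics/rl_scene.png

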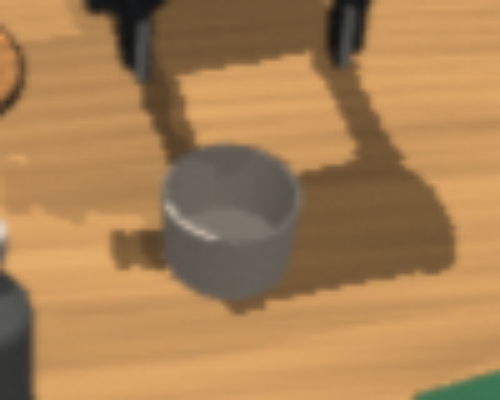

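The picture shows the wide pot upright, with the open fingers (crop x 140 and 345) straddling it (centre x 232). I'll go down and grip.

Request:
jog_arm([
  [[0.03, -0.04, 1, 0, 0, 0, 1], [0, 0, 1, 0, 0, 0, 1], [0, 0, 0.8, 0, 0, 0, 1], [0, 0, 0.5, 0, 0, 0, 1], [0, 0, 0, 0, 0, 0, 1]],
])

```text
time: 3.12
tool_pos: [0.6393, 0.1399, 0.0821]
tcp_rot: [3.141, 0.0, -0.009]
wrist_force: [-0.8, 0.1, -0.3]
width: 1.003
grip_force: 0.0
```

Request:
jog_arm([
  [[0, 0, 0, 0, 0, 0, -1], [0, 0, 0, 0, 0, 0, -1], [0, 0, 0, 0, 0, 0, -1], [0, 0, 0, 0, 0, 0, -1], [0, 0, 0, 0, 0, 0, -1]],
])

```text
time: 3.53
tool_pos: [0.6431, 0.1407, 0.0874]
tcp_rot: [-3.141, -0.001, -0.007]
wrist_force: [0.5, 0.6, 4.4]
width: 0.773
grip_force: 33.9
```

Request:
jog_arm([
  [[0, 0, -0.5, 0, 0, 0, -1], [0, 0, -1, 0, 0, 0, -1], [0, 0, -1, 0, 0, 0, -1], [0, 0, -1, 0, 0, 0, -1], [0, 0, 0, 0, 0, 0, -1]],
])

```text
time: 3.95
tool_pos: [0.6452, 0.1412, 0.1989]
tcp_rot: [-3.139, -0.001, -0.02]
wrist_force: [1.7, 1.2, 0.2]
width: 0.778
grip_force: 33.9
```

Run:
```python
from h import *
go(493.9,7.6,88.5,0)
im,d=viewer.read_camera("scene"); cv2.imwrite("pics/rl2.png",cv2.resize(im[100:300,180:400],None,fx=3,fy=3))
```

```text
pos [645.2 141.2 198.9] yaw 0.02 tilt 0.72 units [-5.09  4.46  3.61] turn 0.0 t 3.95 w 0.7778503402261645 33.91145749250427
```

View pics/rl2.png

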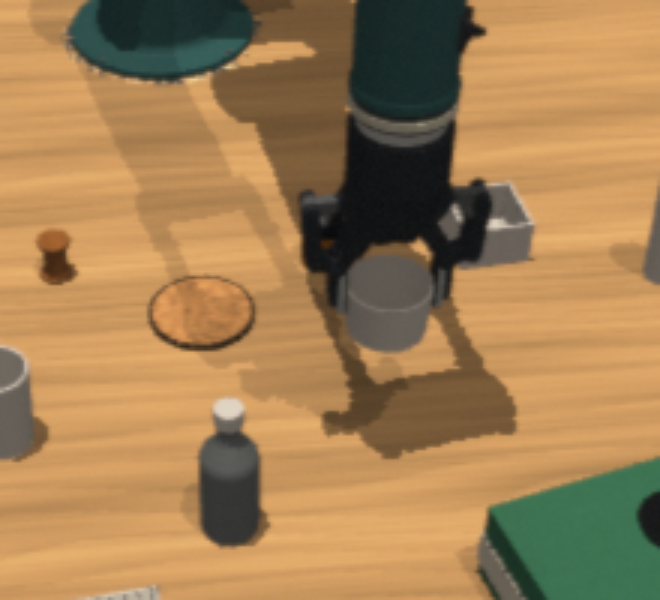

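The wide pot is held level between the fingers (crop 390,300) and the coaster is clear at (203,312). Now I'll carry it over.

Request:
jog_arm([
  [[-0.85, 0.74, 0, 0, 0, 0, -1], [-0.85, 0.74, 0, 0, 0, 0, -1], [-0.85, 0.74, 0, 0, 0, 0, -1], [-0.85, 0.74, 0, 0, 0, 0, -1], [-0.85, 0.74, 0, 0, 0, 0, -1]],
])

```text
time: 4.42
tool_pos: [0.5115, 0.0286, 0.1888]
tcp_rot: [3.141, 0.001, -0.004]
wrist_force: [0.4, -0.7, -1.0]
width: 0.777
grip_force: 34.0
```

Request:
jog_arm([
  [[-0.85, 0.74, 0, 0, 0, 0, -1], [0, 0, 1, 0, 0, 0, -1], [0, 0, 1, 0, 0, 0, -1], [0, 0, 0.5, 0, 0, 0, -1], [0, 0, 0, 0, 0, 0, -1]],
])

```text
time: 4.83
tool_pos: [0.4839, 0.007, 0.1106]
tcp_rot: [-3.141, 0.0, 0.015]
wrist_force: [-1.4, -0.6, -0.1]
width: 0.777
grip_force: 34.0
```

Run:
```python
from h import *
go(493.9,7.6,92,0)
im,d=viewer.read_camera("scene"); cv2.imwrite("pics/rl3.png",cv2.resize(im[130:250,180:320],None,fx=5,fy=5))
```

```text
pos [483.9   7.  110.6] yaw -0.02 tilt 0.55 units [ 0.34 -0.02  0.62] turn -0.0 t 4.8333 w 0.7774579138633325 33.9943560899701
```

View pics/rl3.png

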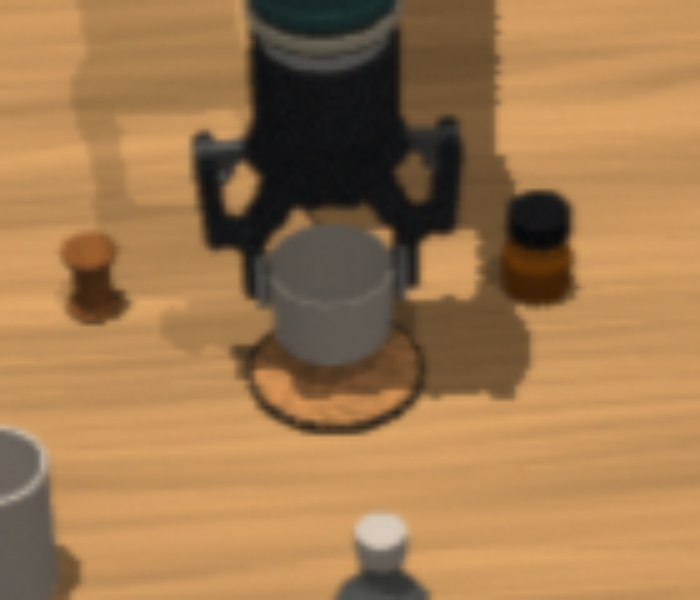

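The pot hangs above the back part of the coaster (crop centre 330,290, coaster 335,375), well clear of jar and spool. I'll let it settle, correct and lower it.

Request:
jog_arm([
  [[0.2, 0, 0.3, 0, 0, 0, -1], [0, 0, 0, 0, 0, 0, -1], [0, 0, 0, 0, 0, 0, -1], [0, 0, 0, 0, 0, 0, -1], [0, 0, 0, 0, 0, 0, -1]],
])

```text
time: 5.3
tool_pos: [0.4951, 0.0072, 0.1067]
tcp_rot: [3.142, 0.001, 0.002]
wrist_force: [-1.0, 0.6, -0.2]
width: 0.775
grip_force: 34.0
```

Run:
```python
from h import *
go(493.9,7.6,92,0)
im,d=viewer.read_camera("scene")
# lowest point of held pot & rim via depth
g=np.array([(b,a) for b in range(150,225) for a in range(225,270)]); X,ok=world("scene",d,g); c=im[g[:,0],g[:,1]].astype(int)
m=ok&(np.ptp(c,axis=1)<25)&(c.min(1)>70)&(X[:,2]<.09)
Y=X[m]*1000; print(len(Y),np.percentile(Y,[1,5,50,95,99],axis=0).round(1))
```

```text
pos [495.1   7.2 106.7] yaw 0.03 tilt 0.08 units [-0.04 -0.01  0.49] turn 0.01 t 5.3 w 0.7749108626450246 34.00009924080223
558 [[463.8 -23.1  21.5]
 [465.5 -19.1  24.4]
 [487.5   6.9  45.7]
 [528.5  33.7  63.8]
 [530.6  36.8  65.6]]
```

Request:
jog_arm([
  [[-0.07, 0, 0.25, 0, 0, 0, -1], [0, 0, 0.17, 0, 0, 0, -1], [0, 0, 0.08, 0, 0, 0, -1], [0, 0, 0, 0, 0, 0, -1], [0, 0, 0, 0, 0, 0, -1]],
])

```text
time: 5.77
tool_pos: [0.492, 0.0072, 0.0922]
tcp_rot: [-3.142, -0.001, 0.002]
wrist_force: [-7.3, 0.2, 16.4]
width: 0.777
grip_force: 35.1
```

Request:
jog_arm([
  [[0, 0, 0, 0, 0, 0, -1], [0, 0, 0, 0, 0, 0, 1], [0, 0, 0, 0, 0, 0, 1], [0, 0, 0, 0, 0, 0, 1], [0, 0, 0, 0, 0, 0, 1]],
])

```text
time: 6.18
tool_pos: [0.4919, 0.0071, 0.0904]
tcp_rot: [-3.142, -0.0, 0.001]
wrist_force: [-0.4, 0.4, -0.7]
width: 0.998
grip_force: 0.0
```

Request:
jog_arm([
  [[0, 0, -0.5, 0, 0, 0, 1], [0, 0, -1, 0, 0, 0, 1], [0, 0, -1, 0, 0, 0, 1], [0, 0, -1, 0, 0, 0, 1], [0.5, 0.5, -1, 0, 0, 0, 1]],
])

```text
time: 6.6
tool_pos: [0.5047, -0.0064, 0.2259]
tcp_rot: [-3.14, -0.003, 0.007]
wrist_force: [1.4, -0.6, 0.2]
width: 1.002
grip_force: 0.0
```

Request:
jog_arm([
  [[0.5, 0.8, -1, 0, 0, 0, 1], [0.5, 1, -1, 0, 0, 0, 1], [0.5, 1, 0, 0, 0, 0, 1], [1, 1, 0, 0, 0, 0, 1], [0.5, 0.5, 0, 0, 0, 0, 1]],
])

```text
time: 7.02
tool_pos: [0.5979, -0.1373, 0.2845]
tcp_rot: [3.14, -0.002, 0.005]
wrist_force: [-0.2, 0.1, -0.5]
width: 0.998
grip_force: 0.0
```

Run:
```python
from h import *
go(628.5,-164.4,132,0)
im,d=viewer.read_camera("top")
cv2.imwrite("pics/t1.png",im)
print(measure(im,d,250,215,.049,20))
print(measure(im,d,309,174,.08,20))
```

```text
pos [ 597.9 -137.3  284.5] yaw -0.07 tilt 0.22 units [1.   0.89 5.09] turn -0.01 t 7.0167 w 0.9976236377757363 0.0
{'circ': array([491.4,   8.1]), 'r': 33.6, 'rect': [array([491.4,   8.1]), array([63.1, 63. ]), np.float64(0.1)], 'n': 95, 'z': 0.0481}
{'circ': array([ 619.3, -161.7]), 'r': 23.3, 'rect': [array([ 611.2, -159.7]), array([46.5, 16.8]), np.float64(75.7)], 'n': 32, 'z': 0.0783}
```

Request:
jog_arm([
  [[0.6, 0.5, 0, 0, 0, 0, 1], [0.45, 0.41, 0, 0, 0, 0, 1], [0, 0, 0.5, 0, 0, 0, 1], [0, 0, 1, 0, 0, 0, 1], [0, 0, 1, 0, 0, 0, 1]],
])

```text
time: 7.48
tool_pos: [0.6283, -0.1619, 0.2089]
tcp_rot: [3.141, -0.0, 0.005]
wrist_force: [0.4, -0.9, 0.2]
width: 0.999
grip_force: 0.0
```

Request:
jog_arm([
  [[0, 0, 1, 0, 0, 0, 1], [0, 0, 1, 0, 0, 0, 1], [0, 0, 0.6, 0, 0, 0, 1], [0, 0, 0.3, 0, 0, 0, 1], [0, 0, 0, 0, 0, 0, 1]],
])

```text
time: 7.9
tool_pos: [0.625, -0.1606, 0.1181]
tcp_rot: [-3.14, -0.001, 0.01]
wrist_force: [-0.4, -0.1, 0.1]
width: 1.001
grip_force: 0.0
```

Request:
jog_arm([
  [[0, 0, 0, 0, 0, 0, -1], [0, 0, 0, 0, 0, 0, -1], [0, 0, 0, 0, 0, 0, -1], [0, 0, 0, 0, 0, 0, -1], [0, 0, 0, 0, 0, 0, -1]],
])

```text
time: 8.32
tool_pos: [0.6287, -0.162, 0.1242]
tcp_rot: [3.14, 0.0, 0.006]
wrist_force: [-0.8, -1.1, 5.8]
width: 0.611
grip_force: 31.7
```

Request:
jog_arm([
  [[0, 0, 0, 0, 0, 0, -1], [0, 0, -0.5, 0, 0, 0, -1], [0, 0, -1, 0, 0, 0, -1], [0, 0, -1, 0, 0, 0, -1], [0, 0, -1, 0, 0, 0, -1]],
])

```text
time: 8.73
tool_pos: [0.6266, -0.161, 0.2273]
tcp_rot: [-3.141, -0.0, 0.002]
wrist_force: [1.2, 0.3, -0.9]
width: 0.609
grip_force: 31.7
```

Run:
```python
from h import *
go(491.5,8,235,0)
im,d=viewer.read_camera("scene"); cv2.imwrite("pics/rm.png",cv2.resize(im[100:280,100:300],None,fx=3,fy=3))
```

```text
pos [ 626.6 -161.   227.3] yaw 0.01 tilt 0.09 units [-4.5  -5.64 -0.25] turn 0.0 t 8.7333 w 0.609096739045406 31.736973927472718
```

View pics/rm.png

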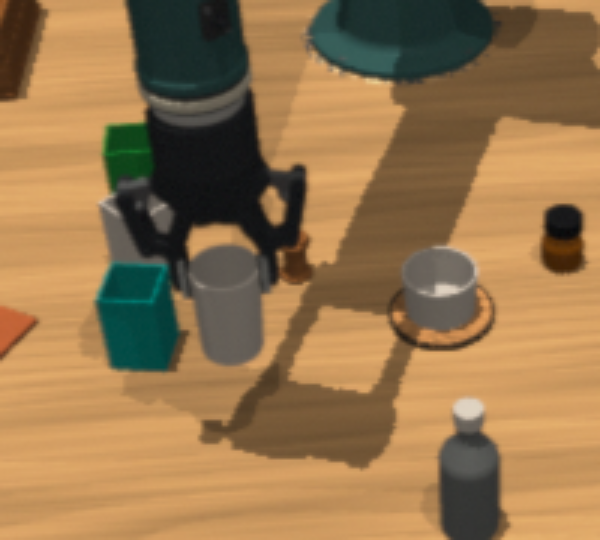

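The middle pot hangs upright in the fingers (crop 228,300); the wide pot stands on the coaster (440,290). On to the coaster.

Request:
jog_arm([
  [[-0.75, -0.94, 0, 0, 0, 0, -1], [-0.75, -0.94, 0, 0, 0, 0, -1], [-0.75, -0.94, 0, 0, 0, 0, -1], [-0.75, -0.94, 0, 0, 0, 0, -1], [-0.75, -0.94, 0, 0, 0, 0, -1]],
])

```text
time: 9.2
tool_pos: [0.5133, -0.0193, 0.2266]
tcp_rot: [-3.141, 0.001, -0.0]
wrist_force: [0.3, 0.5, -0.3]
width: 0.614
grip_force: 31.8
```

Request:
jog_arm([
  [[-0.75, -0.94, 0, 0, 0, 0, -1], [0, 0, 0.4, 0, 0, 0, -1], [0, 0, 0.3, 0, 0, 0, -1], [0, 0, 0, 0, 0, 0, -1], [0, 0, 0, 0, 0, 0, -1]],
])

```text
time: 9.62
tool_pos: [0.4922, 0.0072, 0.2049]
tcp_rot: [3.141, -0.0, -0.002]
wrist_force: [-0.1, 0.1, -0.1]
width: 0.612
grip_force: 31.8
```

Request:
jog_arm([
  [[0, 0, 0, 0, 0, 0, -1], [0, 0, 0, 0, 0, 0, -1], [0, 0, 0, 0, 0, 0, -1], [0, 0, 0, 0, 0, 0, -1], [0, 0, 0, 0, 0, 0, -1]],
])

```text
time: 10.03
tool_pos: [0.4925, 0.0075, 0.2058]
tcp_rot: [3.142, -0.0, 0.0]
wrist_force: [0.3, 1.1, -0.7]
width: 0.607
grip_force: 31.8
```

```bash
cat >> h.py <<'E'
def held(zlo,zhi,box,name="scene"):
    im,d=viewer.read_camera(name); u0,u1,v0,v1=box
    g=np.array([(b,a) for b in range(v0,v1) for a in range(u0,u1)]); X,ok=world(name,d,g); c=im[g[:,0],g[:,1]].astype(int)
    Y=X*1000; m=ok&(np.ptp(c,axis=1)<25)&(c.min(1)>60)&(Y[:,2]<zhi)&(Y[:,2]>zlo)
    Y=Y[m]; print(len(Y),np.percentile(Y,[1,5,50,95,99],axis=0).round(1).tolist()); return im,d,Y
def vcirc(Y,r0):
    """axis of a vertical cone-ish body from surface points on the near side: r free near r0"""
    from scipy.optimize import least_squares
    f=least_squares(lambda p:np.hypot(Y[:,0]-p[0],Y[:,1]-p[1])-r0(Y[:,2]),[Y[:,0].mean()-.02*0-15,Y[:,1].mean()],loss='soft_l1'); return f.x.round(1),round(f.cost/len(Y),2)
E
python3 - <<'E'
from h import *
go(491.5,8,235,0)
im,d,Y=held(56,200,(200,300,90,230))
cv2.imwrite("pics/rm3.png",cv2.resize(im[90:230,190:310],None,fx=4,fy=4))
E
```

```text
pos [492.5   7.5 205.8] yaw -0.02 tilt 0.02 units [-0.03 -0.02 -0.97] turn -0.0 t 10.0333 w 0.6067684193027267 31.839830101816915
667 [[470.1, -23.8, 85.4], [471.8, -16.0, 91.7], [513.8, 5.9, 140.4], [521.9, 29.9, 162.8], [524.1, 37.8, 167.7]]
```

View pics/rm3.png

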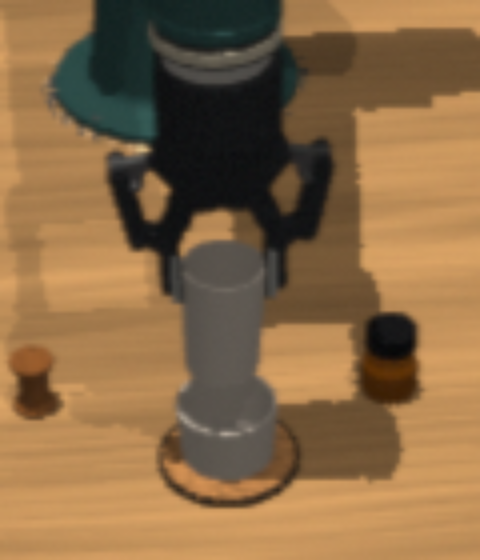

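The middle pot (crop 223,310) hangs lined up above the wide one (228,425). I'll compare both axes in this same view.

```bash
cat >> h.py <<'E'
def ext(Y,zlo,zhi,x0=-1e9,x1=1e9,y0=-1e9,y1=1e9):
    m=(Y[:,2]>zlo)&(Y[:,2]<zhi)&(Y[:,0]>x0)&(Y[:,0]<x1)&(Y[:,1]>y0)&(Y[:,1]<y1)
    return m.sum(),np.percentile(Y[m],[0,2,98,100],axis=0)[:,:2].round(1).tolist()
E
python3 - <<'E'
from h import *
im,d,Y=held(6,200,(200,300,90,230))
for a,b in((20,40),(90,110),(110,130),(155,168)): print(a,b,ext(Y,a,b,y0=-35,y1=45))
print("RL front",vcirc(Y[(Y[:,2]>10)&(Y[:,2]<40)&(Y[:,0]>500)],lambda z:31+3*(z-5)/44))
F=Y[(Y[:,2]>88)&(Y[:,2]<150)&(Y[:,0]>500)]
print("RM front",vcirc(F,lambda z:24+3*(z-84)/80), vcirc(F[F[:,2]<110],lambda z:24+3*(z-84)/80))
E
```

```text
1177 [[17.0, -74.7, 8.8], [464.9, -19.2, 11.9], [512.1, 6.1, 100.8], [524.3, 31.5, 161.5], [527.3, 37.6, 165.0]]
20 40 (np.int64(240), [[459.6, -24.2], [461.4, -21.8], [527.1, 34.1], [529.5, 37.5]])
90 110 (np.int64(100), [[504.7, -16.7], [505.5, -16.5], [522.1, 24.3], [524.0, 24.3]])
110 130 (np.int64(116), [[471.7, -16.3], [472.6, -15.9], [521.9, 27.2], [522.5, 30.4]])
155 168 (np.int64(139), [[469.3, -24.2], [470.1, -23.9], [522.7, 37.8], [523.3, 38.1]])
RL front (array([492.6,   6.3]), np.float64(0.59))
RM front (array([494.7,   5.6]), np.float64(0.76)) (array([494.7,   4.8]), np.float64(0.8))
```

Request:
jog_arm([
  [[-0.06, -0.03, 0.5, 0, 0, 0, -1], [0, 0, 0.8, 0, 0, 0, -1], [0, 0, 0.6, 0, 0, 0, -1], [0, 0, 0.3, 0, 0, 0, -1], [0, 0, 0, 0, 0, 0, -1]],
])

```text
time: 10.55
tool_pos: [0.4885, 0.0088, 0.1373]
tcp_rot: [-3.141, -0.001, 0.008]
wrist_force: [-0.6, 0.5, -1.1]
width: 0.608
grip_force: 31.8
```

Request:
jog_arm([
  [[0, 0, 0.12, 0, 0, 0, -1], [0, 0, 0.1, 0, 0, 0, -1], [0, 0, 0.05, 0, 0, 0, -1], [0, 0, 0, 0, 0, 0, -1], [0, 0, 0, 0, 0, 0, -1]],
])

```text
time: 10.97
tool_pos: [0.4916, 0.0086, 0.1331]
tcp_rot: [3.141, 0.001, 0.004]
wrist_force: [-0.9, -0.6, 4.8]
width: 0.612
grip_force: 32.2
```

Request:
jog_arm([
  [[0, 0, 0, 0, 0, 0, 1], [0, 0, 0, 0, 0, 0, 1], [0, 0, 0, 0, 0, 0, 1], [0, 0, -0.4, 0, 0, 0, 1], [0, 0, -1, 0, 0, 0, 1]],
])

```text
time: 11.38
tool_pos: [0.4867, 0.0088, 0.1696]
tcp_rot: [-3.141, -0.001, 0.015]
wrist_force: [0.7, 0.4, -0.1]
width: 1.0
grip_force: 0.0
```

Request:
jog_arm([
  [[0, 0, -1, 0, 0, 0, 1], [0, -0.5, -1, 0, 0, 0, 1], [0, -1, -0.8, 0, 0, 0, 1], [0, -1, -0.5, 0, 0, 0, 1], [0, -1, 0, 0, 0, 0, 1]],
])

```text
time: 11.8
tool_pos: [0.4924, 0.1149, 0.2773]
tcp_rot: [-3.14, 0.002, -0.013]
wrist_force: [0.7, 0.6, 0.6]
width: 0.998
grip_force: 0.0
```

Request:
jog_arm([
  [[0, -1, 0, 0, 0, 0, 1], [0, -1, 0, 0, 0, 0, 1], [0, -1, 0, 0, 0, 0, 1], [0, -1, 0, 0, 0, 0, 1], [0, -1, 0, 0, 0, 0, 1]],
])

```text
time: 12.22
tool_pos: [0.4898, 0.2652, 0.2723]
tcp_rot: [3.141, 0.001, -0.0]
wrist_force: [1.0, -0.2, 0.2]
width: 1.002
grip_force: 0.0
```

Request:
jog_arm([
  [[0, -1, 0, 0, 0, 0, 1], [0, -1, 0, 0, 0, 0, 1], [0, -0.5, 0, 0, 0, 0, 1], [0, 0, 0, 0, 0, 0, 1], [0, 0, 0, 0, 0, 0, 1]],
])

```text
time: 12.63
tool_pos: [0.4899, 0.3388, 0.272]
tcp_rot: [3.14, 0.003, -0.001]
wrist_force: [0.1, -1.1, -1.3]
width: 1.003
grip_force: 0.0
```

Run:
```python
from h import *
go(481.5,431,157,0)
im,d=viewer.read_camera("top")
print(measure(im,d,250,212,.089,20))
im,d,Y=held(6,200,(220,275,150,230))
for a,b in((20,40),(60,82)): print(a,b,ext(Y,a,b))
```

```text
pos [489.9 338.8 272. ] yaw 0.12 tilt 0.09 units [-0.27 -3.08  3.83] turn 0.02 t 12.6333 w 1.0028217804661996 0.0
{'circ': array([493.2,   6.2]), 'r': 26.7, 'rect': [array([493.1,   7.3]), array([49.9, 49.7]), np.float64(0.1)], 'n': 76, 'z': 0.0883}
679 [[469.8, -21.8, 9.7], [471.8, -17.8, 14.6], [515.5, 6.2, 56.9], [525.0, 30.8, 86.7], [527.0, 34.3, 89.8]]
20 40 (np.int64(121), [[478.4, -22.6], [481.1, -21.7], [526.4, 34.1], [527.7, 35.8]])
60 82 (np.int64(217), [[467.4, -20.0], [469.8, -17.6], [522.5, 27.6], [524.1, 29.9]])
```

Request:
jog_arm([
  [[-0.27, -0.9, 0, 0, 0, 0.02, 1], [0, -1, 0, 0, 0, 0, 1], [0, -0.8, 0, 0, 0, 0, 1], [0, -0.38, 0, 0, 0, 0, 1], [0, 0, 0.4, 0, 0, 0, 1]],
])

```text
time: 13.15
tool_pos: [0.4837, 0.4328, 0.2632]
tcp_rot: [-3.138, 0.002, -0.007]
wrist_force: [0.6, 0.3, 0.7]
width: 1.001
grip_force: 0.0
```

Request:
jog_arm([
  [[0, 0, 0.2, 0, 0, 0, 1], [0, 0, 0, 0, 0, 0, 1], [0, 0, 0, 0, 0, 0, 1], [0, 0, 0, 0, 0, 0, 1], [0, 0, 0, 0, 0, 0, 1]],
])

```text
time: 13.57
tool_pos: [0.4826, 0.4303, 0.2549]
tcp_rot: [-3.142, 0.004, -0.0]
wrist_force: [0.8, 0.9, -0.6]
width: 1.001
grip_force: 0.0
```

Run:
```python
from h import *
go(481.5,431,157,0)
im,d,Y=held(6,125,(380,420,140,205))
for a,b in((20,60),(60,100),(100,125)): print(a,b,ext(Y,a,b))
print(vcirc(Y[(Y[:,2]>10)&(Y[:,2]<90)&(Y[:,0]>480)],lambda z:17+3*z/114))
cv2.imwrite("pics/rs.png",cv2.resize(im[70:220,320:470],None,fx=4,fy=4))
```

```text
pos [482.6 430.3 254.9] yaw -0.16 tilt 0.02 units [-0.04 -0.02  3.26] turn -0.03 t 13.5667 w 1.0006925020066477 0.0
507 [[465.7, 412.5, 7.5], [468.0, 413.9, 15.0], [497.6, 426.9, 76.0], [503.4, 444.5, 113.3], [504.4, 448.5, 116.4]]
20 60 (np.int64(143), [[486.2, 412.8], [487.5, 413.8], [502.8, 444.9], [503.9, 448.5]])
60 100 (np.int64(183), [[462.4, 411.3], [466.8, 412.2], [504.3, 444.5], [506.0, 446.7]])
100 125 (np.int64(134), [[462.6, 412.5], [465.5, 412.8], [504.4, 449.0], [504.9, 450.3]])
(array([482.9, 431.9]), np.float64(0.72))
```

View pics/rs.png

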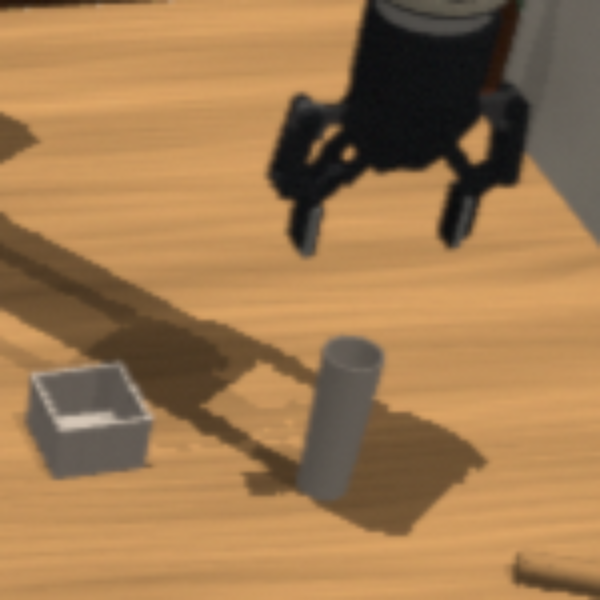

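The narrow pot stands upright at crop (345,420), between and in line with the open fingers (305 and 460, farther up). I'll go down, grip and lift.

Request:
jog_arm([
  [[0, 0, 0.7, 0, 0, 0, 1], [0, 0, 1, 0, 0, 0, 1], [0, 0, 0.9, 0, 0, 0, 1], [0, 0, 0.66, 0, 0, 0, 1], [0, 0, 0, 0, 0, 0, 1]],
])

```text
time: 14.03
tool_pos: [0.4797, 0.4288, 0.1516]
tcp_rot: [3.136, -0.003, -0.011]
wrist_force: [-0.4, -0.8, -0.3]
width: 1.001
grip_force: 0.0
```

Request:
jog_arm([
  [[0, 0, 0, 0, 0, 0, -1], [0, 0, 0, 0, 0, 0, -1], [0, 0, 0, 0, 0, 0, -1], [0, 0, 0, 0, 0, 0, -1], [0, 0, 0, 0, 0, 0, -1]],
])

```text
time: 14.45
tool_pos: [0.4835, 0.4321, 0.1595]
tcp_rot: [-3.139, 0.003, -0.005]
wrist_force: [-0.5, 0.2, 5.9]
width: 0.455
grip_force: 30.3
```

Request:
jog_arm([
  [[0, 0, 0, 0, 0, 0, -1], [0, 0, 0, 0, 0, 0, -1], [0, 0, -0.5, 0, 0, 0, -1], [0, 0, -1, 0, 0, 0, -1], [0, 0, -1, 0, 0, 0, -1]],
])

```text
time: 14.87
tool_pos: [0.4812, 0.4303, 0.231]
tcp_rot: [3.139, -0.003, -0.005]
wrist_force: [0.5, -0.0, -0.2]
width: 0.455
grip_force: 30.4
```

Request:
jog_arm([
  [[0, 0, -1, 0, 0, 0, -1], [0, 0, -0.7, 0, 0, 0, -1], [0, 0.5, -0.3, 0, 0, 0, -1], [0, 1, 0, 0, 0, 0, -1], [0, 1, 0, 0, 0, 0, -1]],
])

```text
time: 15.28
tool_pos: [0.482, 0.3555, 0.2927]
tcp_rot: [-3.141, -0.0, -0.003]
wrist_force: [0.3, -1.0, -0.3]
width: 0.455
grip_force: 30.4
```

Run:
```python
from h import *
go(493,7,285,0)
```

```text
pos [482.  355.5 292.7] yaw 0.01 tilt 0.1 units [ 0.36 11.62  0.25] turn 0.0 t 15.2833 w 0.455070413455309 30.395852460478636
```

Request:
jog_arm([
  [[0.07, 1, 0, 0, 0, 0, -1], [0.07, 1, 0, 0, 0, 0, -1], [0.07, 1, 0, 0, 0, 0, -1], [0.07, 1, 0, 0, 0, 0, -1], [0.07, 1, 0, 0, 0, 0, -1]],
])

```text
time: 15.7
tool_pos: [0.4914, 0.2038, 0.2909]
tcp_rot: [3.141, -0.003, -0.002]
wrist_force: [0.3, -0.1, -0.1]
width: 0.456
grip_force: 30.4
```

Request:
jog_arm([
  [[0, 1, 0, 0, 0, 0, -1], [0, 1, 0, 0, 0, 0, -1], [0, 1, 0, 0, 0, 0, -1], [0, 1, 0, 0, 0, 0, -1], [0, 1, 0, 0, 0, 0, -1]],
])

```text
time: 16.12
tool_pos: [0.4908, 0.0541, 0.291]
tcp_rot: [3.141, -0.003, -0.002]
wrist_force: [0.3, 0.1, -0.1]
width: 0.457
grip_force: 30.4
```

Request:
jog_arm([
  [[0, 0.8, 0, 0, 0, 0, -1], [0, 0.5, 0, 0, 0, 0, -1], [0, 0.32, 0, 0, 0, 0, -1], [0, 0, 0.4, 0, 0, 0, -1], [0, 0, 0.3, 0, 0, 0, -1]],
])

```text
time: 16.53
tool_pos: [0.4916, 0.0073, 0.2697]
tcp_rot: [-3.141, 0.005, -0.0]
wrist_force: [-0.1, 0.7, -1.0]
width: 0.451
grip_force: 30.4
```

Request:
jog_arm([
  [[0, 0, 0, 0, 0, 0, -1], [0, 0, 0, 0, 0, 0, -1], [0, 0, 0, 0, 0, 0, -1], [0, 0, 0, 0, 0, 0, -1], [0, 0, 0, 0, 0, 0, -1]],
])

```text
time: 16.95
tool_pos: [0.4923, 0.0081, 0.2711]
tcp_rot: [-3.142, 0.001, -0.001]
wrist_force: [-0.0, -0.4, -0.5]
width: 0.456
grip_force: 30.4
```

Run:
```python
from h import *
go(493,7,285,0)
im,d,Y=held(6,260,(200,300,60,230))
for a,b in((10,40),(55,85),(116,140),(140,180),(215,235)): print(a,b,ext(Y,a,b,y0=-35,y1=45))
F=Y[(Y[:,1]>-35)&(Y[:,1]<45)]; print(np.unique(F[F[:,0]>480][:,2]//4*4,return_counts=True))
M=F[(F[:,2]>52)&(F[:,2]<80)&(F[:,0]>500)]; print("RM",vcirc(M,lambda z:24+3*(z-9)/80))
S=F[(F[:,2]>118)&(F[:,2]<190)&(F[:,0]>495)]; print("RS",vcirc(S,lambda z:17+3*(z-115)/114),vcirc(S[S[:,2]<145],lambda z:17+3*(z-115)/114))
cv2.imwrite("pics/rs3.png",cv2.resize(im[60:230,190:310],None,fx=4,fy=3))
```

```text
pos [492.3   8.1 271.1] yaw -0.04 tilt 0.04 units [ 0.02  0.04 -0.46] turn -0.01 t 16.95 w 0.45579238218145934 30.418942287124082
1352 [[16.8, -71.9, 10.5], [470.1, -21.6, 18.3], [508.2, 6.0, 87.7], [523.7, 28.2, 223.2], [526.5, 34.3, 227.3]]
10 40 (np.int64(183), [[477.9, -24.0], [482.6, -22.1], [528.2, 34.3], [530.5, 36.0]])
55 85 (np.int64(298), [[467.6, -20.0], [469.6, -17.6], [521.8, 28.2], [523.1, 29.9]])
116 140 (np.int64(86), [[497.6, -5.6], [499.7, -5.4], [511.5, 22.8], [511.8, 23.0]])
140 180 (np.int64(169), [[56.1, -34.1], [59.2, -29.7], [512.0, 23.3], [514.1, 23.4]])
215 235 (np.int64(144), [[471.7, -17.3], [474.0, -16.8], [513.6, 30.9], [515.1, 31.2]])
(array([  4.,   8.,  12.,  16.,  20.,  24.,  28.,  32.,  36.,  40.,  44.,
        48.,  52.,  56.,  60.,  64.,  68.,  72.,  76.,  80.,  84.,  88.,
        92., 108., 112., 116., 120., 124., 128., 132., 136., 140., 144.,
       148., 152., 156., 160., 164., 168., 172., 176., 180., 184., 188.,
       192., 196., 200., 204., 208., 212., 216., 220., 224., 228., 232.]), array([ 2, 12, 25, 23, 25, 21, 24, 22, 33, 34, 43, 45, 22, 23, 25, 23, 24,
       25, 27, 27, 28, 19,  5,  1,  6, 13, 16, 15, 12, 15, 15, 16, 14, 17,
       17, 15, 16, 15, 20, 14, 17, 15, 19, 21, 13, 18, 28, 12, 30, 25, 31,
       27, 37,  6,  3]))
RM (array([494.1,   5.1]), np.float64(0.65))
RS (array([491.6,   7.3]), np.float64(0.56)) (array([491.6,   7.4]), np.float64(0.64))
```

View pics/rs3.png

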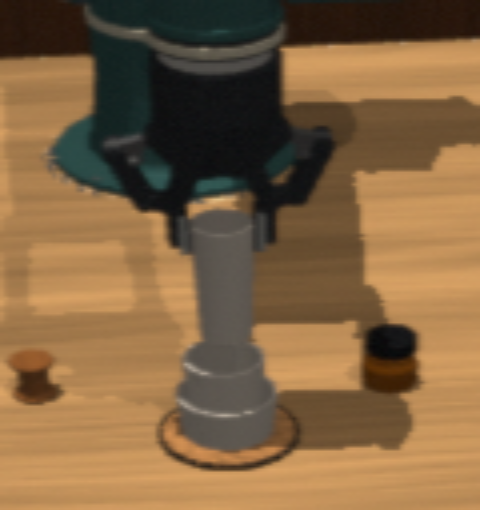

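The narrow pot (crop 222,275) hangs just above the middle pot (222,360), about 2 mm off axis. I'll correct and lower.

Request:
jog_arm([
  [[0.08, 0.07, 0.3, 0, 0, 0, -1], [0, 0, 0.6, 0, 0, 0, -1], [0, 0, 0.8, 0, 0, 0, -1], [0, 0, 0.8, 0, 0, 0, -1], [0, 0, 0.4, 0, 0, 0, -1]],
])

```text
time: 17.42
tool_pos: [0.4927, 0.0053, 0.1805]
tcp_rot: [-3.141, 0.003, 0.006]
wrist_force: [-1.7, 0.1, -0.5]
width: 0.454
grip_force: 30.4
```

Request:
jog_arm([
  [[0, 0, 0.2, 0, 0, 0, -1], [0, 0, 0.1, 0, 0, 0, -1], [0, 0, 0.05, 0, 0, 0, -1], [0, 0, 0, 0, 0, 0, -1], [0, 0, 0, 0, 0, 0, -1]],
])

```text
time: 17.83
tool_pos: [0.4953, 0.0053, 0.1745]
tcp_rot: [3.142, -0.003, 0.004]
wrist_force: [-0.4, -0.6, -0.2]
width: 0.455
grip_force: 30.4
```

Request:
jog_arm([
  [[0, 0, 0.05, 0, 0, 0, -1], [0, 0, 0.05, 0, 0, 0, -1], [0, 0, 0, 0, 0, 0, -1], [0, 0, 0, 0, 0, 0, -1], [0, 0, 0, 0, 0, 0, -1]],
])

```text
time: 18.25
tool_pos: [0.4958, 0.0053, 0.1724]
tcp_rot: [3.141, -0.003, 0.006]
wrist_force: [-1.9, 0.5, 7.0]
width: 0.456
grip_force: 30.9
```

Request:
jog_arm([
  [[0, 0, 0, 0, 0, 0, 1], [0, 0, 0, 0, 0, 0, 1], [0, 0, 0, 0, 0, 0, 1], [0, 0, 0, 0, 0, 0, 1], [0, 0, -0.5, 0, 0, 0, 1]],
])

```text
time: 18.67
tool_pos: [0.492, 0.0055, 0.1823]
tcp_rot: [-3.141, 0.003, 0.01]
wrist_force: [-1.1, -0.9, -0.5]
width: 0.999
grip_force: 0.0
```

Request:
jog_arm([
  [[0, 0, -1, 0, 0, 0, 1], [0, 0, -1, 0, 0, 0, 1], [0, 0, -1, 0, 0, 0, 1], [0, -0.5, -0.5, 0, 0, 0, 1], [-0.3, -1, 0, 0, 0, 0, 1]],
])

```text
time: 19.08
tool_pos: [0.489, 0.0491, 0.2955]
tcp_rot: [3.141, -0.008, 0.016]
wrist_force: [1.9, 0.6, 0.1]
width: 1.002
grip_force: 0.0
```

Request:
jog_arm([
  [[-0.3, -1, 0, 0, 0, 0, 1], [-0.3, -1, 0, 0, 0, 0, 1], [-0.3, -1, 0, 0, 0, 0, 1], [-0.3, -1, 0, 0, 0, 0, 1], [-0.3, -1, 0, 0, 0, 0, 1]],
])

```text
time: 19.5
tool_pos: [0.4399, 0.2017, 0.2901]
tcp_rot: [3.142, -0.003, -0.0]
wrist_force: [0.7, -0.4, 0.1]
width: 1.0
grip_force: 0.0
```

Request:
jog_arm([
  [[-0.3, -1, 0, 0, 0, 0, 1], [-0.3, -0.7, 0, 0, 0, -0.5, 1], [0, 0, 0, 0, 0, -0.47, 1], [0, 0, 0, 0, 0, 0, 1], [0, 0, 0, 0, 0, 0, 1]],
])

```text
time: 19.92
tool_pos: [0.4226, 0.2516, 0.2899]
tcp_rot: [3.137, 0.156, -0.001]
wrist_force: [-0.9, -0.5, 0.0]
width: 0.998
grip_force: 0.0
```

Run:
```python
from h import *
go(422.3,280,83,5.8)
im,d=viewer.read_camera("top")
print(measure(im,d,250,205,.127,20))
im,d,Y=held(6,200,(220,275,100,230))
for a,b in((20,40),(60,82),(95,118)): print(a,b,ext(Y,a,b,y0=-40,y1=50))
Z=Y[(Y[:,0]>460)&(abs(Y[:,1]-6)<50)];print("top",np.percentile(Z[:,2],[95,99,100]))
im,d,Y=held(6,60,(322,362,155,195)); 
for a,b in((37,48),): print(a,b,ext(Y,a,b))
```

```text
pos [422.6 251.6 289.9] yaw 5.69 tilt 0.04 units [ 0.09 -0.95  6.9 ] turn -0.02 t 19.9167 w 0.9982429198668943 0.0
{'circ': array([494.7,   6.5]), 'r': 19.5, 'rect': [array([494.7,   6.5]), array([37.5, 37.3]), np.float64(0.1)], 'n': 62, 'z': 0.1263}
809 [[477.8, -21.7, 10.4], [480.4, -17.5, 17.3], [514.9, 5.6, 69.3], [525.1, 29.9, 123.1], [527.4, 34.1, 127.8]]
20 40 (np.int64(124), [[478.1, -22.5], [480.8, -21.7], [527.1, 34.0], [528.1, 36.1]])
60 82 (np.int64(132), [[481.6, -20.0], [483.7, -18.6], [522.2, 29.7], [523.8, 29.8]])
95 118 (np.int64(145), [[475.9, -13.7], [477.2, -11.8], [517.0, 22.1], [519.0, 22.4]])
top [123.06829836 127.7962783  130.58666393]
630 [[387.0, 244.8, 6.2], [389.8, 246.5, 7.5], [433.5, 280.9, 28.3], [458.9, 310.7, 45.5], [460.9, 313.0, 47.5]]
37 48 (np.int64(177), [[385.5, 244.4], [389.1, 245.2], [460.2, 312.6], [461.1, 314.9]])
```

Request:
jog_arm([
  [[0.05, -0.5, 0, 0, 0, -0.02, 1], [0.04, -0.45, 0.3, 0, 0, 0, 1], [0, 0, 1, 0, 0, 0, 1], [0, 0, 1, 0, 0, 0, 1], [0, 0, 1, 0, 0, 0, 1]],
])

```text
time: 20.48
tool_pos: [0.423, 0.2805, 0.1902]
tcp_rot: [-3.137, -0.159, -0.002]
wrist_force: [0.4, 0.3, 0.1]
width: 1.004
grip_force: 0.0
```

Request:
jog_arm([
  [[0, 0, 1, 0, 0, 0, 1], [0, 0, 0.5, 0, 0, 0, 1], [0, 0, 0, 0, 0, 0, 1], [0, 0, 0, 0, 0, 0, 1], [0, 0, 0, 0, 0, 0, 1]],
])

```text
time: 20.9
tool_pos: [0.4235, 0.2805, 0.1472]
tcp_rot: [-3.137, -0.159, -0.002]
wrist_force: [-0.7, 0.6, 0.1]
width: 1.002
grip_force: 0.0
```

Run:
```python
from h import *
go(422.3,280,83,5.8)
im,d=viewer.read_camera("scene")
cv2.imwrite("pics/sl.png",cv2.resize(im[110:220,290:400],None,fx=5,fy=5))
```

```text
pos [423.5 280.5 147.2] yaw 5.81 tilt 0.09 units [-0.04  0.02  2.14] turn 0.0 t 20.9 w 1.0024880303542558 0.0
```

View pics/sl.png

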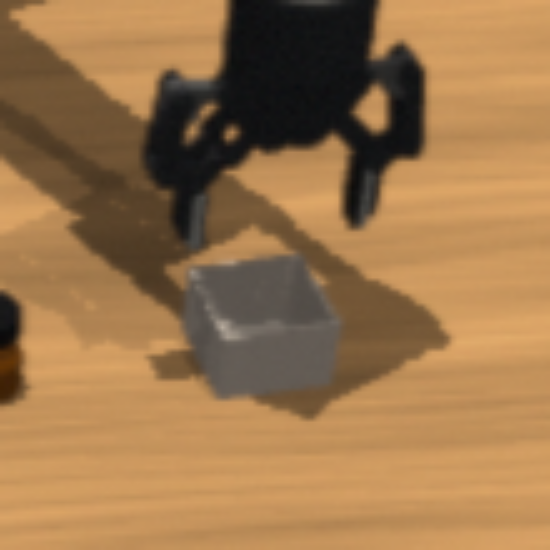

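The fingers (crop x 195 and 362) straddle the wide square pot (187–338, lower), and are aligned with its sides. Down and grip.

Request:
jog_arm([
  [[-0.03, 0, 0.6, 0, 0, 0, 1], [0, 0, 0.8, 0, 0, 0, 1], [0, 0, 0.5, 0, 0, 0, 1], [0, 0, 0.24, 0, 0, 0, 1], [0, 0, 0, 0, 0, 0, 1]],
])

```text
time: 21.37
tool_pos: [0.4216, 0.2799, 0.0818]
tcp_rot: [3.137, 0.16, -0.001]
wrist_force: [0.1, -0.2, -0.1]
width: 1.001
grip_force: 0.0
```

Request:
jog_arm([
  [[0, 0, 0, 0, 0, 0, -1], [0, 0, 0, 0, 0, 0, -1], [0, 0, 0, 0, 0, 0, -1], [0, 0, 0, 0, 0, 0, -1], [0, 0, 0, 0, 0, 0, -1]],
])

```text
time: 21.78
tool_pos: [0.4231, 0.2808, 0.0838]
tcp_rot: [-3.136, -0.16, -0.005]
wrist_force: [0.5, -0.4, 6.7]
width: 0.767
grip_force: 35.0
```

Request:
jog_arm([
  [[0, 0, -0.5, 0, 0, 0, -1], [0, 0, -1, 0, 0, 0, -1], [0, 0, -1, 0, 0, 0, -1], [0, 0, -1, 0, 0, 0, -1], [0, 0, -1, 0, 0, 0, -1]],
])

```text
time: 22.2
tool_pos: [0.4213, 0.2798, 0.2184]
tcp_rot: [3.137, 0.16, -0.001]
wrist_force: [0.3, -0.2, -1.1]
width: 0.764
grip_force: 34.2
```

Request:
jog_arm([
  [[0, 0, -1, 0, 0, 0, -1], [0, 0, -1, 0, 0, 0, -1], [0, 0, -0.5, 0, 0, 0.5, -1], [0, 0, 0, 0, 0, 0.47, -1], [0, 0, 0, 0, 0, 0, -1]],
])

```text
time: 22.62
tool_pos: [0.4223, 0.2804, 0.2942]
tcp_rot: [-3.14, 0.001, -0.005]
wrist_force: [0.6, -0.2, -1.6]
width: 0.767
grip_force: 34.3
```

Run:
```python
from h import *
go(487.2,-423.8,300,0)
```

```text
pos [422.3 280.4 294.2] yaw -0.05 tilt 0.22 units [ 2.18 23.47 -0.23] turn -0.01 t 22.6167 w 0.7673790443056918 34.25696611404419
```

Request:
jog_arm([
  [[0.1, 0.6, 0, 0, 0, 0, -1], [0.1, 1, 0, 0, 0, 0, -1], [0.1, 1, 0, 0, 0, 0, -1], [0.1, 1, 0, 0, 0, 0, -1], [0.1, 1, 0, 0, 0, 0, -1]],
])

```text
time: 23.03
tool_pos: [0.4359, 0.1407, 0.2909]
tcp_rot: [3.141, 0.004, -0.003]
wrist_force: [0.6, -0.6, -0.5]
width: 0.766
grip_force: 34.2
```

Request:
jog_arm([
  [[0.1, 1, 0, 0, 0, 0, -1], [0.1, 1, 0, 0, 0, 0, -1], [0.1, 1, 0, 0, 0, 0, -1], [0.1, 1, 0, 0, 0, 0, -1], [0.1, 1, 0, 0, 0, 0, -1]],
])

```text
time: 23.45
tool_pos: [0.4509, -0.0093, 0.291]
tcp_rot: [-3.141, -0.003, 0.003]
wrist_force: [-0.0, -0.2, -1.1]
width: 0.765
grip_force: 34.2
```

Request:
jog_arm([
  [[0.1, 1, 0, 0, 0, 0, -1], [0.1, 1, 0, 0, 0, 0, -1], [0.1, 1, 0, 0, 0, 0, -1], [0.1, 1, 0, 0, 0, 0, -1], [0.1, 1, 0, 0, 0, 0, -1]],
])

```text
time: 23.87
tool_pos: [0.466, -0.1592, 0.2909]
tcp_rot: [-3.141, -0.003, 0.003]
wrist_force: [1.3, -0.6, -0.3]
width: 0.766
grip_force: 34.2
```

Request:
jog_arm([
  [[0.1, 1, 0, 0, 0, 0, -1], [0.1, 1, 0, 0, 0, 0, -1], [0.1, 1, 0, 0, 0, 0, -1], [0.1, 1, 0, 0, 0, 0, -1], [0.1, 1, 0, 0, 0, 0, -1]],
])

```text
time: 24.28
tool_pos: [0.4811, -0.3091, 0.2907]
tcp_rot: [-3.14, -0.003, 0.003]
wrist_force: [0.0, 1.4, -0.8]
width: 0.767
grip_force: 34.2
```

Request:
jog_arm([
  [[0.1, 1, 0, 0, 0, 0, -1], [0.1, 1, 0, 0, 0, 0, -1], [0, 1, 0, 0, 0, 0, -1], [0, 0.6, 0, 0, 0, 0, -1], [0, 0.27, 0, 0, 0, 0, -1]],
])

```text
time: 24.7
tool_pos: [0.4871, -0.4262, 0.2904]
tcp_rot: [-3.141, 0.001, 0.003]
wrist_force: [-0.1, -0.1, -0.5]
width: 0.767
grip_force: 34.2
```

Request:
jog_arm([
  [[0, 0, 0.5, 0, 0, 0, -1], [0, 0, 1, 0, 0, 0, -1], [0, 0, 1, 0, 0, 0, -1], [0, 0, 1, 0, 0, 0, -1], [0, 0, 1, 0, 0, 0, -1]],
])

```text
time: 25.12
tool_pos: [0.4875, -0.4227, 0.1552]
tcp_rot: [-3.14, -0.003, 0.001]
wrist_force: [-0.3, -1.2, -0.2]
width: 0.767
grip_force: 34.3
```

Request:
jog_arm([
  [[0, 0, 0.7, 0, 0, 0, -1], [0, 0, 0.4, 0, 0, 0, -1], [0, 0, 0, 0, 0, 0, -1], [0, 0, 0, 0, 0, 0, -1], [0, 0, 0, 0, 0, 0, -1]],
])

```text
time: 25.53
tool_pos: [0.4889, -0.4246, 0.1258]
tcp_rot: [3.14, 0.001, 0.003]
wrist_force: [0.1, 0.2, 0.7]
width: 0.764
grip_force: 34.2
```

Run:
```python
from h import *
go(487.2,-423.8,93,0)
im,d,Y=held(8,120,(50,130,170,235))
print(ext(Y,20,60,y0=-480,y1=-370), ext(Y,60,90,y0=-480,y1=-370))
cv2.imwrite("pics/sl2.png",cv2.resize(im[110:250,30:170],None,fx=4,fy=4))
```

```text
pos [ 488.9 -424.6  125.8] yaw 0.04 tilt 0.15 units [-0.06 -0.03  1.09] turn 0.01 t 25.5333 w 0.763942478556128 34.228999614715576
797 [[337.6, -534.4, 24.4], [456.0, -457.8, 43.4], [502.3, -430.7, 65.7], [524.0, -392.3, 87.0], [525.3, -387.9, 89.7]]
(np.int64(270), [[454.8, -457.7], [456.2, -455.9], [524.9, -392.2], [527.1, -390.4]]) (np.int64(491), [[453.5, -463.2], [456.2, -457.0], [524.5, -388.4], [525.9, -385.0]])
```

View pics/sl2.png

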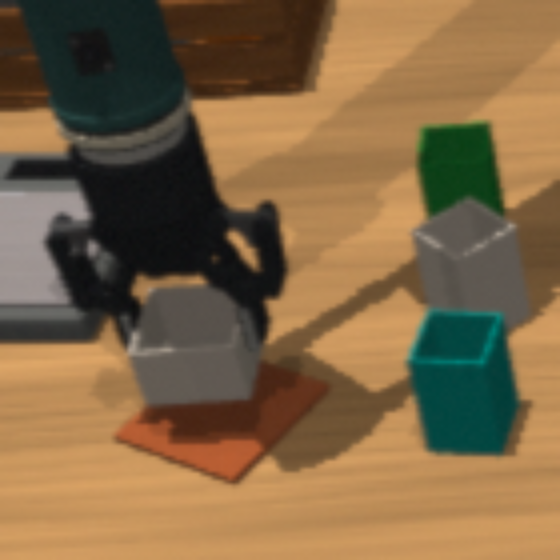

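The wide square pot (crop 195,350) hangs square over the tile (222,420). Lowering it.

Request:
jog_arm([
  [[-0.08, 0, 0.4, 0, 0, 0, -1], [0, 0, 0.4, 0, 0, 0, -1], [0, 0, 0.25, 0, 0, 0, -1], [0, 0, 0, 0, 0, 0, -1], [0, 0, 0, 0, 0, 0, -1]],
])

```text
time: 26.0
tool_pos: [0.485, -0.4236, 0.0915]
tcp_rot: [-3.14, -0.0, 0.002]
wrist_force: [-1.2, -0.0, -0.7]
width: 0.766
grip_force: 34.3
```

Request:
jog_arm([
  [[0, 0, 0.05, 0, 0, 0, -1], [0, 0, 0.05, 0, 0, 0, -1], [0, 0, 0, 0, 0, 0, -1], [0, 0, 0, 0, 0, 0, -1], [0, 0, 0, 0, 0, 0, -1]],
])

```text
time: 26.42
tool_pos: [0.4858, -0.4242, 0.0899]
tcp_rot: [3.141, 0.001, 0.001]
wrist_force: [0.8, 0.2, 0.1]
width: 0.765
grip_force: 34.3
```

Request:
jog_arm([
  [[0, 0, 0.04, 0, 0, 0, -1], [0, 0, 0.03, 0, 0, 0, -1], [0, 0, 0, 0, 0, 0, -1], [0, 0, 0, 0, 0, 0, -1], [0, 0, 0, 0, 0, 0, -1]],
])

```text
time: 26.83
tool_pos: [0.4857, -0.4242, 0.0898]
tcp_rot: [3.141, 0.0, 0.0]
wrist_force: [-4.3, 3.3, 12.6]
width: 0.767
grip_force: 35.9
```

Request:
jog_arm([
  [[0, 0, 0, 0, 0, 0, 1], [0, 0, 0, 0, 0, 0, 1], [0, 0, 0, 0, 0, 0, 1], [0, 0, 0, 0, 0, 0, 1], [0, 0, -0.5, 0, 0, 0, 1]],
])

```text
time: 27.25
tool_pos: [0.4836, -0.4222, 0.0988]
tcp_rot: [-3.137, -0.001, 0.008]
wrist_force: [-0.3, 0.7, -0.6]
width: 0.998
grip_force: 0.0
```

Request:
jog_arm([
  [[0, 0, -1, 0, 0, 0, 1], [0, 0, -1, 0, 0, 0, 1], [0, 0, -1, 0, 0, 0, 1], [0, 0, -1, 0, 0, 0, 1], [0, -0.5, -1, 0, 0, 0, 1]],
])

```text
time: 27.67
tool_pos: [0.4854, -0.4106, 0.2536]
tcp_rot: [3.14, -0.002, 0.0]
wrist_force: [1.2, -0.1, -1.2]
width: 1.001
grip_force: 0.0
```

Request:
jog_arm([
  [[-0.5, -1, -1, 0, 0, 0, 1], [-0.5, -1, 0, 0, 0, 0, 1], [-0.5, -1, 0, 0, 0, 0, 1], [-0.5, -1, 0, 0, 0, 0, 1], [-0.5, -0.7, 0, 0, 0, 0, 1]],
])

```text
time: 28.08
tool_pos: [0.4106, -0.2681, 0.2799]
tcp_rot: [-3.141, -0.001, 0.001]
wrist_force: [-0.9, 0.5, -0.7]
width: 1.0
grip_force: 0.0
```

Run:
```python
from h import *
go(402.9,-258.4,122,41.7)
im,d=viewer.read_camera("top")
print(measure(im,d,397,220,.05,24))
```

```text
pos [ 410.6 -268.1  279.9] yaw 0.05 tilt 0.06 units [-0.25 -0.32  5.26] turn -6.94 t 28.0833 w 0.9995639565920331 0.0Traceback (most recent call last):
  File "<stdin>", line 4, in <module>
  File "h.py", line 19, in measure
    P,z=top_pts(im,d,u,v,H,w,lo)
        ~~~~~~~^^^^^^^^^^^^^^^^^
  File "h.py", line 15, in top_pts
    n,l,s,c=cv2.connectedComponentsWithStats(mask); k=1+np.argmax(s[1:,4])
                                                        ~~~~~~~~~^^^^^^^^^
    return _wrapfunc(a, 'argmax', axis=axis, out=out, **kwds)
    return bound(*args, **kwds)
ValueError: attempt to get argmax of an empty sequence
```

Request:
jog_arm([
  [[-0.25, -0.32, 0, 0, 0, 0, 1], [0, 0, 0, 0, 0, -1, 1], [0, 0, 0, 0, 0, -1, 1], [0, 0, 0, 0, 0, -1, 1], [0, 0, 0, 0, 0, -1, 1]],
])

```text
time: 28.55
tool_pos: [0.4043, -0.261, 0.2802]
tcp_rot: [3.071, 0.661, 0.0]
wrist_force: [0.8, -1.0, 0.8]
width: 1.002
grip_force: 0.0
```

Request:
jog_arm([
  [[0, 0, 0.5, 0, 0, -1, 1], [0, 0, 0.5, 0, 0, -1, 1], [0, 0, 0.3, 0, 0, -0.94, 1], [0, 0, 0, 0, 0, 0, 1], [0, 0, 0, 0, 0, 0, 1]],
])

```text
time: 28.97
tool_pos: [0.4039, -0.2608, 0.2407]
tcp_rot: [-2.937, -1.112, 0.001]
wrist_force: [0.3, 0.6, 0.2]
width: 1.001
grip_force: 0.0
```

Run:
```python
from h import *
go(402.9,-258.4,122,41.7)
im,d,Y=held(6,120,(40,175,130,240))
S=Y[(abs(Y[:,0]-403)<55)&(abs(Y[:,1]+258)<55)&(Y[:,2]>70)&(Y[:,2]<92)]; print("SS",cv2.minAreaRect(S[:,:2].astype(np.float32)),len(S))
S=Y[(abs(Y[:,0]-487)<65)&(abs(Y[:,1]+424)<65)&(Y[:,2]>42)&(Y[:,2]<56)]; print("SL",cv2.minAreaRect(S[:,:2].astype(np.float32)),len(S), S[:,2].max())
cv2.imwrite("pics/ss.png",cv2.resize(im[80:250,40:200],None,fx=4,fy=3.4))
```

```text
pos [ 403.9 -260.8  240.7] yaw 41.48 tilt 0.08 units [ 0.03 -0.08  3.96] turn -0.04 t 28.9667 w 1.000989128751042 0.0
2116 [[212.9, -588.1, 9.5], [241.6, -571.6, 14.8], [411.2, -435.7, 31.5], [519.6, -237.2, 75.9], [522.2, -228.6, 81.2]]
SS ((406.24017333984375, -259.8885498046875), (55.994049072265625, 53.47764587402344), 43.36477279663086) 181
SL ((487.01971435546875, -423.8207092285156), (64.49771881103516, 71.68729400634766), 89.34693908691406) 153 53.05120026288615
```

View pics/ss.png

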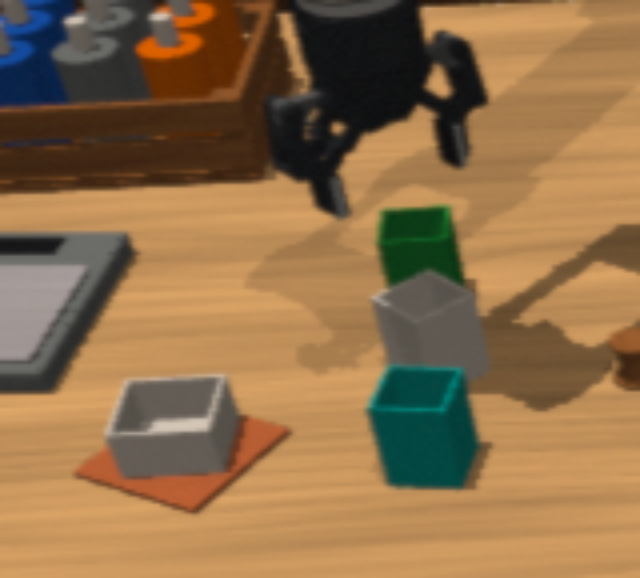

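The wide square pot stands square on the tile (crop 172,425). The fingers (335,195 and 455,145) are aligned with the small square pot (430,325). Down, grip, lift.

Request:
jog_arm([
  [[0.04, -0.06, 0.5, 0, 0, -0.03, 1], [0, 0, 1, 0, 0, 0, 1], [0, 0, 1, 0, 0, 0, 1], [0, 0, 1, 0, 0, 0, 1], [0, 0, 0.46, 0, 0, 0, 1]],
])

```text
time: 29.43
tool_pos: [0.4028, -0.2579, 0.1201]
tcp_rot: [-2.934, -1.117, 0.003]
wrist_force: [-0.0, 0.9, 1.2]
width: 1.003
grip_force: 0.0
```

Request:
jog_arm([
  [[0, 0, 0, 0, 0, 0, 1], [0, 0, 0, 0, 0, 0, -1], [0, 0, 0, 0, 0, 0, -1], [0, 0, 0, 0, 0, 0, -1], [0, 0, 0, 0, 0, 0, -1]],
])

```text
time: 29.85
tool_pos: [0.4054, -0.2597, 0.1248]
tcp_rot: [2.931, 1.12, 0.004]
wrist_force: [0.1, -0.2, 3.7]
width: 0.581
grip_force: 32.2
```

Request:
jog_arm([
  [[0, 0, 0, 0, 0, 0, -1], [0, 0, 0, 0, 0, 0, -1], [0, 0, -0.5, 0, 0, 0, -1], [0, 0, -1, 0, 0, 0, -1], [0, 0, -1, 0, 0, 0, -1]],
])

```text
time: 30.27
tool_pos: [0.4027, -0.2578, 0.1974]
tcp_rot: [-2.932, -1.12, 0.003]
wrist_force: [0.8, -0.2, -0.6]
width: 0.581
grip_force: 31.7
```

Request:
jog_arm([
  [[0, 0, -1, 0, 0, 0, -1], [0, 0, -1, 0, 0, 0, -1], [0, 0, -0.5, 0, 0, 1, -1], [0, 0, 0, 0, 0, 1, -1], [0, 0, 0, 0, 0, 1, -1]],
])

```text
time: 30.68
tool_pos: [0.4046, -0.2591, 0.2752]
tcp_rot: [3.072, 0.64, 0.005]
wrist_force: [0.4, -0.4, -1.8]
width: 0.576
grip_force: 31.9
```

Request:
jog_arm([
  [[0, 0, 0, 0, 0, 1, -1], [0, 0, 0, 0, 0, 1, -1], [0, 0, 0, 0, 0, 1, -1], [0, 0, 0, 0, 0, 0.94, -1], [0, 0, 0, 0, 0, 0, -1]],
])

```text
time: 31.1
tool_pos: [0.4037, -0.2585, 0.2728]
tcp_rot: [3.141, 0.001, 0.001]
wrist_force: [-0.7, -0.4, -0.6]
width: 0.58
grip_force: 31.9
```

Run:
```python
from h import *
go(487,-423.8,230,0)
```

```text
pos [ 403.7 -258.5  272.8] yaw 0.05 tilt 0.03 units [2.77 5.51 1.43] turn 0.01 t 31.1 w 0.5796385519324292 31.86324119567871
```

Request:
jog_arm([
  [[0.46, 0.92, 0, 0, 0, 0, -1], [0.46, 0.92, 0, 0, 0, 0, -1], [0.46, 0.92, 0, 0, 0, 0, -1], [0.46, 0.92, 0, 0, 0, 0, -1], [0.46, 0.92, 0, 0, 0, 0, -1]],
])

```text
time: 31.52
tool_pos: [0.4738, -0.3975, 0.2726]
tcp_rot: [3.141, 0.01, 0.0]
wrist_force: [-1.3, 0.1, -0.6]
width: 0.582
grip_force: 31.8
```

Request:
jog_arm([
  [[0.46, 0.91, 0, 0, 0, 0, -1], [0, 0, 0.7, 0, 0, 0, -1], [0, 0, 1, 0, 0, 0, -1], [0, 0, 0.6, 0, 0, 0, -1], [0, 0, 0, 0, 0, 0, -1]],
])

```text
time: 31.93
tool_pos: [0.4848, -0.4216, 0.1978]
tcp_rot: [-3.135, -0.009, 0.011]
wrist_force: [-0.7, 1.1, -1.6]
width: 0.577
grip_force: 31.8
```

Request:
jog_arm([
  [[0, 0, 0, 0, 0, 0, -1], [0, 0, 0, 0, 0, 0, -1], [0, 0, 0, 0, 0, 0, -1], [0, 0, 0, 0, 0, 0, -1], [0, 0, 0, 0, 0, 0, -1]],
])

```text
time: 32.35
tool_pos: [0.4879, -0.424, 0.2054]
tcp_rot: [3.139, 0.006, 0.004]
wrist_force: [-0.3, 0.1, -0.6]
width: 0.578
grip_force: 31.8
```

Run:
```python
from h import *
go(487,-423.8,200,0)
im,d,Y=held(8,170,(40,135,120,240))
L=dict(y0=-480,y1=-370,x0=440,x1=540)
for a,b in((15,35),(42,54),(80,110),(110,140),(145,165)): print(a,b,ext(Y,a,b,**L))
for a,b in((15,40),(85,130)):
    F=Y[(Y[:,2]>a)&(Y[:,2]<b)&(Y[:,0]>500)&(Y[:,0]<540)&(abs(Y[:,1]+424)<45)]
    print("front face x",np.median(F[:,0]).round(1),"y",F[:,1].min().round(1),F[:,1].max().round(1),"slope",np.degrees(np.arctan(np.polyfit(F[:,1],F[:,0],1)[0])).round(1),len(F))
cv2.imwrite("pics/ss2.png",cv2.resize(im[90:250,30:170],None,fx=4,fy=3.7))
```

```text
pos [ 487.9 -424.   205.4] yaw 0.23 tilt 0.18 units [-0.03 -0.01  0.18] turn 0.04 t 32.35 w 0.5779268786884448 31.80804133415222
2025 [[244.7, -578.0, 9.4], [295.9, -562.3, 13.6], [490.5, -432.8, 42.3], [519.5, -393.2, 157.9], [521.5, -391.8, 161.8]]
15 35 (np.int64(324), [[450.3, -456.6], [452.7, -455.8], [521.4, -391.8], [523.4, -391.3]])
42 54 (np.int64(152), [[454.0, -456.5], [455.2, -455.4], [522.9, -391.6], [523.4, -390.6]])
80 110 (np.int64(224), [[466.1, -447.7], [469.8, -445.5], [515.3, -399.2], [516.2, -398.7]])
110 140 (np.int64(285), [[460.0, -449.1], [462.2, -447.2], [515.4, -399.5], [517.8, -396.8]])
145 165 (np.int64(284), [[460.7, -463.3], [462.7, -453.6], [514.7, -395.3], [516.5, -393.4]])
front face x 518.6 y -454.4 -391.4 slope -3.5 201
front face x 511.5 y -447.7 -398.8 slope -4.0 299
```

View pics/ss2.png

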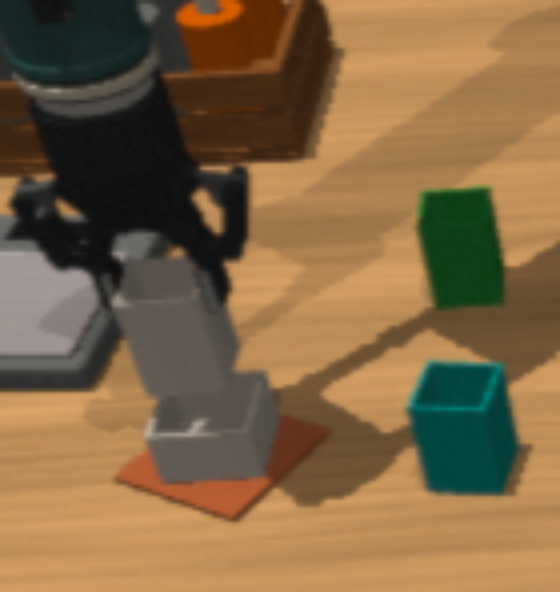

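The small square pot (crop 180,330) hangs square above the wide one (212,430); axes agree within 1 mm. Lowering it.

Request:
jog_arm([
  [[-0.03, 0, 0.4, 0, 0, 0, -1], [0, 0, 0.8, 0, 0, 0, -1], [0, 0, 0.7, 0, 0, 0, -1], [0, 0, 0.3, 0, 0, 0, -1], [0, 0, 0, 0, 0, 0, -1]],
])

```text
time: 32.82
tool_pos: [0.4852, -0.4224, 0.1349]
tcp_rot: [-3.138, -0.006, 0.005]
wrist_force: [-0.6, 0.5, -0.2]
width: 0.581
grip_force: 32.3
```

Request:
jog_arm([
  [[0, 0, 0.1, 0, 0, 0, -1], [0, 0, 0.05, 0, 0, 0, -1], [0, 0, 0.03, 0, 0, 0, -1], [0, 0, 0, 0, 0, 0, -1], [0, 0, 0, 0, 0, 0, -1]],
])

```text
time: 33.23
tool_pos: [0.4866, -0.4238, 0.1333]
tcp_rot: [3.141, 0.005, 0.001]
wrist_force: [-1.8, 1.4, 5.0]
width: 0.581
grip_force: 33.0
```

Request:
jog_arm([
  [[0, 0, 0, 0, 0, 0, 1], [0, 0, 0, 0, 0, 0, 1], [0, 0, 0, 0, 0, 0, 1], [0, 0, 0, 0, 0, 0, 1], [0, 0, -0.5, 0, 0, 0, 1]],
])

```text
time: 33.65
tool_pos: [0.4845, -0.422, 0.1436]
tcp_rot: [-3.137, -0.005, 0.007]
wrist_force: [-0.9, -0.1, -0.6]
width: 0.998
grip_force: 0.0
```

Request:
jog_arm([
  [[0, 0, -1, 0, 0, 0, 1], [0, 0, -1, 0, 0, 0, 1], [0, 0, -1, 0, 0, 0, 1], [0, 0, -1, 0, 0, 0, 1], [0, 0, -0.5, 0, 0, 0, 1]],
])

```text
time: 34.07
tool_pos: [0.4874, -0.4247, 0.2867]
tcp_rot: [3.137, 0.005, 0.007]
wrist_force: [0.6, -0.4, 1.7]
width: 1.002
grip_force: 0.0
```

Request:
jog_arm([
  [[0, -0.5, 0, 0, 0, 0, 1], [0, -1, 0, 0, 0, 0, 1], [0, -1, 0, 0, 0, 0, 1], [0, -1, 0, 0, 0, 0, 1], [0, -1, 0, 0, 0, 0, 1]],
])

```text
time: 34.48
tool_pos: [0.4847, -0.2861, 0.2799]
tcp_rot: [-3.14, -0.005, 0.004]
wrist_force: [1.3, 0.3, -0.9]
width: 1.003
grip_force: 0.0
```

Request:
jog_arm([
  [[0, -0.5, 0, 0, 0, 0, 1], [0, 0, 0, 0, 0, 0, 1], [0, 0, 0, 0, 0, 0, 1], [0, 0, 0, 0, 0, 0, 1], [0, 0, 0, 0, 0, 0, 1]],
])

```text
time: 34.9
tool_pos: [0.4858, -0.2745, 0.2817]
tcp_rot: [3.141, 0.004, -0.0]
wrist_force: [0.3, -1.0, -0.2]
width: 1.001
grip_force: 0.0
```

Run:
```python
from h import *
go(487,-423.8,200,0)
im,d,Y=held(8,170,(40,135,120,240))
L=dict(y0=-480,y1=-370,x0=440,x1=540)
for a,b in((15,35),(42,54),(55,80),(80,95)): print(a,b,ext(Y,a,b,**L))
Z=Y[(abs(Y[:,0]-487)<45)&(abs(Y[:,1]+424)<45)]; print("rim z",np.percentile(Z[:,2],[95,99]))
im,d=viewer.read_camera("top")
for u,v,H in((250,205,.127),(400,215,.089)):
    try: print(measure(im,d,u,v,H,24))
    except Exception as e: print(e)
```

```text
pos [ 485.8 -274.5  281.7] yaw 0.15 tilt 0.02 units [0.03 4.98 2.73] turn 0.03 t 34.9 w 1.0012980173650659 0.0
1779 [[212.5, -589.6, 11.7], [236.7, -574.0, 19.0], [463.3, -447.0, 32.0], [519.9, -392.9, 84.1], [522.2, -391.6, 88.9]]
15 35 (np.int64(178), [[457.8, -455.1], [464.8, -454.0], [522.1, -391.3], [522.8, -390.1]])
42 54 (np.int64(189), [[453.1, -456.1], [456.1, -452.6], [522.7, -391.5], [524.1, -390.4]])
55 80 (np.int64(309), [[458.4, -449.0], [460.1, -447.6], [514.3, -399.3], [523.9, -398.6]])
80 95 (np.int64(139), [[461.2, -448.8], [462.1, -448.0], [514.0, -399.2], [515.1, -399.1]])
rim z [86.84098884 89.47402839]
{'circ': array([494.7,   6.5]), 'r': 19.5, 'rect': [array([494.7,   6.5]), array([37.5, 37.3]), np.float64(0.1)], 'n': 59, 'z': 0.1257}
{'circ': array([ 470.2, -421.5]), 'r': 29.0, 'rect': [array([ 470.1, -420.9]), array([22.1, 54.8]), np.float64(3.8)], 'n': 50, 'z': 0.0883}
```

Both nests read at the right heights and centres: round rim at 126 mm, small square rim at about 89 mm. The arm is clear, so I'm handing in.

```bash
python3 -c "
from workcell import bot
print(bot.finish_job())"
```

```text
the job is handed in; nothing more can be done
None
```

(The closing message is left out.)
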